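# Fetch the blue-capped reagent bottle from a partitioned carton and stand it on the balance

## Task

Take the blue-capped amber bottle out of its cell at the back of the partitioned carton, where the folded-in rear flap partly roofs it, and set it down upright on the middle of the balance's round steel pan; lower it onto the pan rather than dropping it, and let go. Leave the red-capped bottle and the white roll standing in the carton as they are.

Things in the scene. Friction and masses are not known exactly. Their poses are not given: they have to be found in the camera images.
- bottle_blue: the bottle to fetch: amber glass, blue screw cap, 125 mm tall, about 0.16 kg. Origin at the centre of its underside, z up. Body 36 mm across up to 70 mm high, shoulder and 21 mm neck to 92 mm, ribbed cap 26 mm across from 92 to 125 mm (grip the cap). Stands upright in one of the two back-row cells (which one varies), at about carton x = +35 mm within 4 mm, on the floor 5 mm above the bench
- bottle_red: same bottle with a red cap, stands in the other cell of the back row; origin at the centre of its underside; must stay
- roll: white roll of sealing film standing on end in the front-row cell on the carton's +y side, 54 mm in diameter, 100 mm tall; origin at the centre of its underside; must stay
- carton: brown carton, fixed, 162 mm deep (own x) by 184 mm wide (y), open on top. Origin at the centre of its underside; -x is the low front facing the robot's left, z up. Floor 5 mm; outer walls 4 mm thick. Front wall 105 mm high; side walls 105 mm high up to x = +45 mm, 179 mm behind that; back wall 179 mm high, inner face at x = +77 mm. Front row empty but for the roll
- flap_edge (a point): middle of the lower front edge of the carton's folded-in level rear flap, 175 mm above the bench, 4 mm thick. The rigid flap runs from here to the back, full width, roofing the rear of the bottles: no room for a gripper straight above. Reach in about 40 degrees off vertical, fingers pointing down and to the back, closing along carton y; bring the bottle some 25 mm forward before lifting
- divider_top (a point): middle of the upper edge of the divider between front and back rows (carton x = -17 mm), 95 mm above the bench. It and the divider that parts the two columns (at carton y = 0, running along x) are rigid, 3 mm thick and equally high; cell centres lie at y = -44 and +44 mm
- balance: compact white top-pan laboratory balance, fixed, 180 mm (own x) by 130 mm (own y), its housing 68 mm high with a small display at the front (-x, towards the robot). Origin at the centre of its underside, z up. It stands between a blue vortex mixer (right, under 200 mm high) and a pipette stand (left, solid from about y = 0.09 m on, 230 mm high)
- pan (a point): centre of the upper face of the balance's round steel pan, 96 mm in diameter, rigid, 85 mm above the bench, 30 mm behind the middle of the balance; the highest part of the balance
There are look-alikes about, which are no part of the job. What is shaped like the bottle_blue but green is not meant. What is shaped like the roll but green is not meant.

How it is judged (in metres and radians):
On the way, in this order (a step that is already met when the one before it is completed fails the run):
1. the blue-capped bottle is lifted right out of the carton: its underside is more than 110 mm above the bench (height (world z) of bottle_blue above 0.11 m), for 0.1 s.
2. the bottle, still held by the fingers, is lowered over the pan until its underside is within 10 mm of it (horizontal distance between bottle_blue and pan below 0.025 m and z of bottle_blue in the frame of pan below 0.01 m and contact force between the fingers and bottle_blue above 0.5 N), for 0.05 s.
At the end, for the whole second after the job is handed in: The blue-capped bottle rests still and upright (0.06 rad) on the pan (underside within 4 mm of its face), within 25 mm of its centre; the red-capped bottle and the roll are upright (0.1 rad) and within 20 mm of their starts (horizontal distance between bottle_blue and pan below 0.025 m and z of bottle_blue in the frame of pan between -0.004 and 0.004 m and angle between bottle_blue's own z axis and vertical below 0.06 rad and linear speed of bottle_blue below 0.02 m/s and distance of each of bottle_red, roll from where it was at the start of the episode below 0.02 m and angle between each of bottle_red, roll's own z axis and vertical below 0.1 rad); the robot touches nothing.
It fails at once if the red-capped bottle or the roll is tipped over (angle between any of bottle_red, roll's own z axis and vertical above 0.6 rad).
It also fails if it takes over 38 s, if anything falls off the work surface, if the arm or the gripper's body presses on something with over 40 N, if the wrist force passes 120 N, or if a joint passes its speed limit or range.

## Robot

A 6-joint arm with a two-finger parallel gripper is mounted at the origin on the work surface; the furniture and walls round the work are solid. World frame = base frame: x ahead of the robot, y to its left, z up, the work surface at z = 0. Lengths are in mm, angles in rad, forces in N, time in s.
With the tool pointing down it reaches from about 350 to 975 mm from the base axis. Payload 7.1 kg.
Tool frame: the origin (TCP) lies midway between the tips of the shut fingers; the grasp point (between the pads) lies ctrl.grip_point_offset behind it (ctrl.grip_point_offset is the distance from the TCP to the grasp point, in mm); z points along the fingers, y is the line along which they close (so a half turn about z gives the same grasp; the last joint's range is limited). The gripper opens to 88 mm and grips with 3 to 60 N. Pads are 20 mm wide; open, the fingers measure 115 mm over their backs; the gripper's body (75 mm by 178 mm) begins 61 mm behind the grasp point.
Start: joints at [-1.347, 0.423, 1.63, -0, 1.089, -0.019], TCP at [150.283, -606.646, 222.675] pointing down, gripper open.
Joint ranges: [-3, 3], [-0.9, 2.11], [0.09, 2.58], [-1.31, 4.45], [0.11, 2.69], [-2.54, 2.54]. Speed limits (rad/s): [2.39, 2.39, 3.01, 3.14, 3.14, 3.14].

## Interface

Orientations are given as a rotation vector (axis times angle).
In Python, from workcell import ctrl, get_image, close_job, finder gives the robot as it stands.
- The arm moves only by the tool servo_tool, never from a script. Its argument "deltas" is a list of rows, each a list of 2 entries, a list of its own where there are three numbers: the shift along the tool's x, y, z in mm, then the turn, a rotation vector about the tool's x, y, z in rad. A call has 1 to 5 rows; each row is the pose to reach, as a shift and turn from the pose commanded when the call began, along the tool's axes at that moment; what a row does not reach only later rows make up. A row lasts 1/12 s, in which the tool goes at most 41.7 mm and 7.16 degrees, less where a joint would pass 70% of its speed; a pose out of reach is approached as far as the arm can. A call with a gripper value outside its range is refused whole. "grip" is the closure, from -1 (fully open) to 1 (shut), so that 0 is half open, set as the call begins (left out, the last holds). The fingers move at their own pace and stop on an object; the grip force is fixed at half the most. Time passes only in rows, so rows that repeat a pose let the fingers close. It gives the time, the measured TCP pose, the force, the opening and the grip force at its end, in the units of the state.
- ctrl.get_obs(): the state, without advancing time (a new reading comes with each control period).
- get_image(name): name is "scene" or "top" or "wrist"; returns a dict with "frame" (480x640x3 uint8, blue, green, red), "depth" (480x640 float32, mm along the optical axis (not along the pixel's ray), 0 where there is no reading), "K" (3x3 intrinsics, pixels), "pose" (4x4, takes a point from camera to world coordinates). Camera axes: x right, y down, z forward; pixel columns grow to the right and rows downward; lengths in mm; the calibration is good to about 2 mm. A picture is of the moment at which its call begins.
- close_job(): hands the job in; it is judged then, once.
Trained networks look in a picture, given as the dict that the camera call returned (one of the last four; its "shot" number tells which), for a name from the list of things; names that differ only in an ending like _2 or _b are one class to them, and where a whole thing is asked for, a point or a joint stands for the part that bears it (a point fixed in the world has none). Each returns a list of dicts, best first, with "score" (0 to 1); they miss things now and then, are a little off and sometimes report something else, mostly with a low value. They report only what shows in the picture. A call takes as long as a camera call. They do not tell look-alikes from the thing itself.
- finder.search_frame(query, picture): "rect" ([centre column, centre row, width, height] as shares, 0 to 1, of the picture: columns of its width, rows of its height, round what is visible of it).
- finder.silhouettes(query, picture): "mask" (480x640 bool, what is visible of it) and "rect" ([centre column, centre row, width, height] as shares, 0 to 1, of the picture: columns of its width, rows of its height, round what is visible of it).
The state is a dict: "t": time; "qpos": joint angles; "qvel": joint speeds; "joint_torque": joint torques, N m; "ee_pos": TCP position; "orientation": TCP orientation; "ft_force": force on the tool from outside, world axes, zero at the start; "moment": the same for the moment, N m; "width": finger opening in mm; "grasp_force": force on a finger pad.
Only numpy, scipy, OpenCV 4.12 (cv2) and the standard library are available. Lean on these libraries where they do the work, as an engineer would, in place of code of your own. Each camera call takes 0.05 s, during which the arm holds its last target. There are 200 camera calls.

## Working session

There is one attempt and no reset: what is moved stays moved. The work goes in short steps, Python scripts to look and compute and a tool call to move; the robot and the scene stay as the last step left them, time stands still between calls to the robot, and variables do not carry over. Pictures are saved under pics/ and viewed, at most 10 in all, crops included, and the job is handed in when it is done.

Besides the shell and the picture viewer there is one more tool, called after ">>>" as name(argument=value, ...), one argument or row to a line, values as JSON. servo_tool: Moves the arm, as the interface text tells. Its arguments: {"type":"object","properties":{"deltas":{"type":"array","items":{"type":"array"}},"grip":{"type":"number"}},"required":["deltas"]}

```bash
ls; mkdir -p pics; cat > h.py <<'E'
import numpy as np,cv2
from workcell import ctrl,get_image,close_job,finder
from scipy.spatial.transform import Rotation as R
def cloud(p):
    d=p["depth"];K=p["K"];v,u=np.mgrid[:480,:640]
    c=np.stack([(u-K[0,2])*d/K[0,0],(v-K[1,2])*d/K[1,1],d],-1)
    w=c@p["pose"][:3,:3].T+p["pose"][:3,3]
    w[d<=0]=np.nan
    return w
E
python3 - <<'E'
from h import *
print(ctrl.grip_point_offset,ctrl.get_obs())
a=get_image("scene");b=get_image("top")
for n,p in (("scene",a),("top",b)):
    cv2.imwrite(f"pics/{n}0.png",p["frame"]);np.savez(f"{n}0.npz",**{k:p[k] for k in("frame","depth","K","pose")})
    print(n,p["pose"].round(2).tolist())
    w=cloud(p)
    for q in("bottle_blue","bottle_red","roll","carton","balance","pan","flap_edge","divider_top"):
        try:
            for r in finder.silhouettes(q,p)[:4]:
                m=r["mask"];print(q,round(r["score"],2),(np.array(r["rect"])*[640,480,640,480]).round(),np.nanmedian(w[m],0).round())
        except Exception as e: print(q,e)
E
```

```text
pics
18.700000000000003 {'t': 0.0, 'qpos': array([-1.34702284e+00,  4.23830341e-01,  1.63069217e+00, -2.08600997e-05,
        1.08859047e+00, -1.90220273e-02]), 'qvel': array([ 0.00035553, -0.00056641, -0.00159082,  0.00034191,  0.00067556,
       -0.00024442]), 'joint_torque': array([ 4.00897392e-03, -5.44619465e+01, -2.73664480e+01,  6.46917103e-02,
        2.29204382e-02, -1.26059895e-04]), 'ee_pos': array([ 150.14306613, -606.12372157,  221.90739798]), 'orientation': array([-3.11697037e+00, -3.80278398e-01,  2.72795778e-04]), 'ft_force': array([-0.40394529,  0.20916331,  0.34366024]), 'moment': array([ 0.00127721,  0.03065022, -0.02768097]), 'grasp_force': 0.0, 'width': 87.86040409170869}
scene [[-0.88, -0.27, 0.38, 59.8], [-0.47, 0.51, -0.72, 491.86], [-0.0, -0.82, -0.58, 727.22], [0.0, 0.0, 0.0, 1.0]]
bottle_blue 0.76 [349. 225.  16.  29.] [ 456. -357.  104.]
bottle_blue 0.76 [398. 230.  22.  44.] [ 360. -431.   72.]
bottle_blue 0.48 [326. 230. 110. 116.] [ 498. -357.   89.]
bottle_red 0.82 [316. 215.  16.  31.] [ 543. -362.   94.]
roll 0.91 [394. 275.  30.  51.] [ 321. -282.  
[... 466 characters left out ...]
8, 965.34], [0.0, 0.0, 0.0, 1.0]]
bottle_blue 0.91 [406. 257.  26.  27.] [ 451. -363.   82.]
bottle_blue 0.8 [438. 318.  34.  21.] [ 359. -434.   79.]
bottle_red 0.73 [413. 216.  31.  29.] [ 537. -368.   82.]
roll 0.95 [361. 322.  31.  28.] [ 323. -303.   98.]
roll 0.76 [373. 209.  28.  36.] [ 541. -288.  101.]
carton 0.7 [400. 230. 114. 116.] [ 498. -354.   76.]
carton 0.55 [404. 257.  29.  29.] [ 451. -362.   84.]
balance 0.83 [224. 248.  76.  96.] [415. -24.  67.]
flap_edge 0.61 [400. 235. 116. 115.] [ 499. -354.   76.]
flap_edge 0.55 [404. 259.  29.  28.] [ 451. -362.   83.]
divider_top 0.85 [399. 234. 116. 118.] [ 499. -354.   76.]
divider_top 0.66 [224. 247.  78.  98.] [415. -24.  67.]
```

```bash
python3 - <<'E'
from h import *
a=cv2.imread("pics/scene0.png");b=cv2.imread("pics/top0.png")
cv2.imwrite("pics/c1.png",np.hstack([cv2.resize(a[150:450,200:500],(400,400),interpolation=2),cv2.resize(b[150:350,280:480],(400,400),interpolation=2)]))
E
```

```text
(no output)
```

View pics/c1.png

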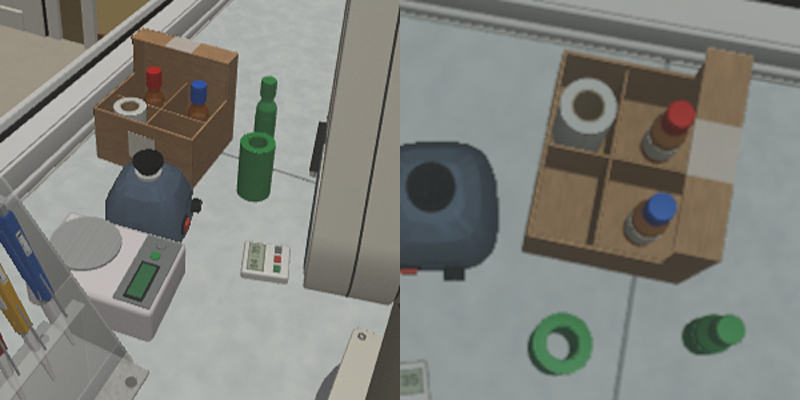

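View pics/top0.png

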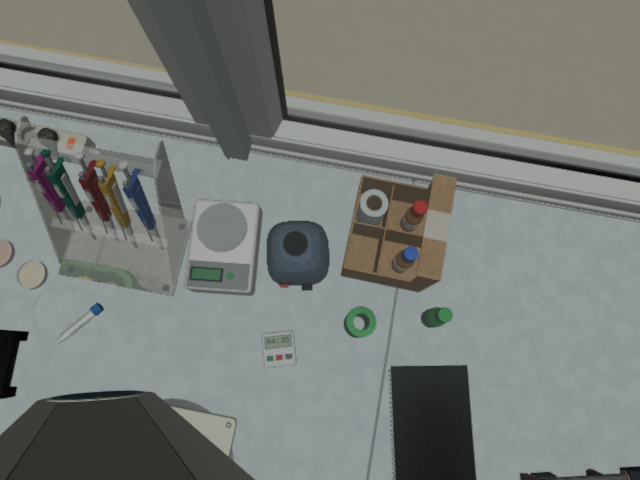

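The pictures show three bottle shapes in the top view: blue-capped amber at (408,257) in the carton's −y back cell, red-capped amber at (415,212), and all-green at (437,317) outside the carton. The blue-capped one fits the description, and the crop confirms it. Next I'll measure it.

```bash
python3 - <<'E'
from h import *
for n in("top","scene"):
    p=dict(np.load(n+"0.npz"));w=cloud(p);f=p["frame"].astype(int)
    P=w.reshape(-1,3);C=f.reshape(-1,3)
    reg=(P[:,0]>380)&(P[:,0]<640)&(P[:,1]>-480)&(P[:,1]<-235)&(P[:,2]>12)&(P[:,2]<190)
    Q=P[reg]
    r=cv2.minAreaRect(Q[:,:2].astype(np.float32));print(n,"carton rect",r)
    for z0,z1 in((170,185),(100,110)):
        S=Q[(Q[:,2]>z0)&(Q[:,2]<z1)];print(z0,len(S),cv2.minAreaRect(S[:,:2].astype(np.float32)) if len(S) else'',np.median(S[:,2]) if len(S) else '')
    blue=reg&(C[:,0]>110)&(C[:,0]>C[:,2]+60)&(C[:,0]>C[:,1]+30)
    B=P[blue];print("blue",len(B),np.median(B,0),B.min(0),B.max(0));T=B[B[:,2]>np.percentile(B[:,2],95)-4];print(" top",len(T),T.mean(0),T.min(0),T.max(0))
    red=reg&(C[:,2]>110)&(C[:,2]>C[:,1]+80)&(C[:,2]>C[:,0]+60)
    B=P[red];T=B[B[:,2]>np.percentile(B[:,2],95)-4];print(" red top",len(T),T.mean(0))
    pm=(P[:,0]>300)&(P[:,0]<560)&(P[:,1]>-100)&(P[:,1]<80)&(P[:,2]>79)&(P[:,2]<95)
    print("pan",pm.sum(),cv2.minEnclosingCircle(P[pm][:,:2].astype(np.float32)),P[pm].mean(0))
    mm=(P[:,0]>300)&(P[:,0]<560)&(P[:,1]>-235)&(P[:,1]<-85)&(P[:,2]>30)
    print("mixer",P[mm].min(0),P[mm].max(0))
E
```

```text
top carton rect ((503.62823486328125, -335.51318359375), (163.0873260498047, 184.9729766845703), 88.7376937866211)
170 2558 ((502.46527099609375, -396.02459716796875), (42.089744567871094, 184.64474487304688), 88.62088012695312) 178.19386312865242
100 1080 ((503.81695556640625, -334.82476806640625), (160.51492309570312, 184.6585235595703), 88.75406646728516) 103.8956128532626
blue 143 [ 458.01742623 -366.24367867  128.9804146 ] [ 446.77348498 -378.01876673  123.37891973] [ 469.81316876 -354.45664519  132.57344037]
 top 121 [ 458.21552868 -366.23389248  129.41519926] [ 446.77348498 -377.92088344  127.50978648] [ 469.81316876 -354.45664519  132.57344037]
 red top 91 [ 546.67416422 -371.05327044  129.55898216]
pan 2095 ((428.3452453613281, 11.544807434082031), 81.4641342163086) [448.57666607  -6.90509391  84.43815048]
mixer [ 339.77203957 -225.04275759   30.02371505] [501.17926886 -85.09632025 129.28043164]
scene carton rect ((489.98541259765625, -344.873779296875), (192.4318084716797, 216.32273864746094), 88.85974884033203)
170 846 ((504.17242431640625, -394.9034423828125), (47.028377532958984, 186.0397491455078), 88.64907836914062) 179.24054289888
100 978 ((504.9258728027344, -332.80584716796875), (166.20457458496094, 186.57907104492188), 88.38396453857422) 104.40939461729101
blue 61 [ 458.12137342 -363.90520646  130.06453124] [ 447.3612883  -377.62749622  127.35029446] [ 469.31208948 -352.5035391   133.31079626]
 top 58 [ 458.10310815 -363.60979248  130.22240172] [ 447.3612883  -374.35439149  127.93660762] [ 469.31208948 -352.5035391   133.31079626]
 red top 50 [ 546.74485185 -368.35943168  129.87856592]
pan 1844 ((429.257080078125, 13.540645599365234), 83.86418914794922) [444.91790269  -2.2610157   85.34898321]
mixer [ 342.78062105 -212.02101556   30.09446875] [497.14764968 -85.18529247 129.61428585]
```

```bash
cat >> h.py <<'E'
def tool(theta,tilt=40):
    "theta: horizontal pointing direction deg, tilt off vertical; y_t is left-hand horizontal"
    t,k=np.radians([theta,tilt]);z=np.array([np.sin(k)*np.cos(t),np.sin(k)*np.sin(t),-np.cos(k)])
    y=np.array([-np.sin(t),np.cos(t),0]);return np.stack([np.cross(y,z),y,z],1)
def rel(grasp,Rt):
    "delta from the measured pose to having the grasp point at grasp with orientation Rt"
    o=ctrl.get_obs();R0=R.from_rotvec(o["orientation"]).as_matrix()
    tcp=np.array(grasp)+ctrl.grip_point_offset*Rt[:,2]
    print("t",round(o["t"],2),"q",o["qpos"].round(3).tolist(),"ee",o["ee_pos"].round(1).tolist(),"w",round(o["width"],1),"F",o["ft_force"].round(1))
    print("rel",(R0.T@(tcp-o["ee_pos"])).round(1).tolist(),R.from_matrix(R0.T@Rt).as_rotvec().round(4).tolist())
TH=-91.3
E
python3 - <<'E'
from h import *
print(tool(TH).round(3))
rel([458,-256,260],tool(TH))
E
```

```text
[[ 0.017  1.    -0.015]
 [ 0.766 -0.023 -0.643]
 [-0.643  0.    -0.766]]
t 0.9 q [-1.347, 0.423, 1.63, -0.0, 1.089, -0.019] ee [150.3, -606.6, 222.7] w 87.8 F [-0.2  0.6  0.2]
rel [379.8, -254.8, -23.0] [-0.4545, -0.5946, -1.2487]
```

>>> servo_tool(
  deltas=[
    [[30,-20,-15],[-0.04,-0.05,-0.1]],
    [[62,-42,-30],[-0.08,-0.1,-0.2]],
    [[94,-63,-40],[-0.12,-0.15,-0.31]],
    [[126,-85,-45],[-0.15,-0.2,-0.41]],
    [[158,-106,-45],[-0.19,-0.25,-0.52]],
  ],
  grip=-0.1,
)

```text
t: 1.32
ee_pos: [279.7, -465.4, 269.7]
orientation: [2.691, 1.089, -0.326]
ft_force: [0.6, -1.4, -0.1]
width: 58.3
grasp_force: 0.0
```

```bash
python3 - <<'E'
from h import *
rel([458,-256,260],tool(TH))
E
```

```text
t 1.32 q [-0.896, 0.188, 1.885, -0.342, 0.945, 0.09] ee [279.7, -465.4, 269.7] w 58.3 F [ 0.6 -1.4 -0.1]
rel [260.7, -16.1, -54.8] [-0.2618, -0.3415, -0.7273]
```

>>> servo_tool(
  deltas=[
    [[38,-2,-8],[-0.04,-0.05,-0.1]],
    [[76,-5,-16],[-0.08,-0.1,-0.2]],
    [[113,-7,-24],[-0.11,-0.15,-0.31]],
    [[150,-9,-32],[-0.15,-0.2,-0.41]],
    [[187,-12,-40],[-0.19,-0.25,-0.52]],
  ],
)

```text
t: 1.73
ee_pos: [408.0, -322.7, 252.4]
orientation: [2.104, 1.628, -0.588]
ft_force: [0.7, -0.7, -0.3]
width: 48.3
grasp_force: 0.0
```

```bash
python3 - <<'E'
from h import *
rel([458,-256,260],tool(TH))
E
```

```text
t 1.73 q [-0.359, 0.211, 2.01, -0.758, 0.929, 0.365] ee [408.0, -322.7, 252.4] w 48.3 F [ 0.7 -0.7 -0.3]
rel [58.6, 35.2, -28.9] [-0.0745, -0.0938, -0.2076]
```

>>> servo_tool(
  deltas=[
    [[20,12,-10],[-0.03,-0.03,-0.07]],
    [[40,24,-20],[-0.05,-0.06,-0.14]],
    [[58,35,-29],[-0.074,-0.094,-0.208]],
    [[58.6,35.2,-28.9],[-0.0745,-0.0938,-0.2076]],
    [[58.6,35.2,-28.9],[-0.0745,-0.0938,-0.2076]],
  ],
)

```text
t: 2.15
ee_pos: [456.7, -268.7, 244.7]
orientation: [1.846, 1.799, -0.669]
ft_force: [0.0, 0.2, -0.5]
width: 48.0
grasp_force: 0.0
```

```bash
cat > kin.py <<'E'
import numpy as np
from scipy.spatial.transform import Rotation as R
from scipy.optimize import least_squares
Rz=lambda a:R.from_euler('z',a).as_matrix();Ry=lambda a:R.from_euler('y',a).as_matrix()
def rot(q): return Rz(q[0])@Ry(q[1]+q[2])@Rz(q[3])@Ry(q[4])@Rz(q[5]+np.pi/2)
def basis(q):
    s=q[1]+q[2];A=Rz(q[0])
    v=[[1,0,0],[0,0,1],[np.sin(q[1]),0,np.cos(q[1])],[np.sin(s),0,np.cos(s)]]
    return np.column_stack([A@np.array(x,float) for x in v]+[rot(q)[:,2]])
D=[([-1.347,.423,1.63,0,1.089,-.019],[150.3,-606.6,222.7]),([-0.896,.188,1.885,-.342,.945,.09],[279.7,-465.4,269.7]),([-.359,.211,2.01,-.758,.929,.365],[408,-322.7,252.4])]
LO=np.array([-3,-.9,.09,-1.31,.11,-2.54]);HI=np.array([3,2.11,2.58,4.45,2.69,2.54])
def fit(D):
    A=np.vstack([basis(q) for q,_ in D]);b=np.hstack([e for _,e in D]);x=np.linalg.lstsq(A,b,rcond=None)[0]
    return x,np.abs(A@x-b).max()
def ik(L,tcp,Rt,q0):
    f=lambda q:np.r_[(basis(q)@L-tcp)/100,R.from_matrix(Rt.T@rot(q)).as_rotvec()]
    r=least_squares(f,np.clip(q0,LO+.01,HI-.01),bounds=(LO,HI));return r.x,np.abs(r.fun).max()
E
python3 - <<'E'
from h import *
from kin import *
o=ctrl.get_obs();rel([458,-256,260],tool(TH));D.append((list(o["qpos"]),list(o["ee_pos"])))
print(np.abs(rot(o["qpos"])-R.from_rotvec(o["orientation"]).as_matrix()).max())
L,e=fit(D);print(L,e);np.save("L.npy",L)
g=[458,-365,115];print("grasp",ik(L,np.array(g)+18.7*tool(TH)[:,2],tool(TH),o["qpos"]))
for th in(-100,-90,-75,-60,-45,-30,-15,0,15):
  for z in(197,250):
    T=tool(th);q,r=ik(L,np.array([460,-5,z])+18.7*T[:,2],T,o["qpos"]);print(th,z,q.round(2),round(r,3))
p=get_image("wrist");cv2.imwrite("pics/w1.png",p["frame"])
w=cloud(p);P=w.reshape(-1,3);C=p["frame"].reshape(-1,3).astype(int)
blue=(C[:,0]>80)&(C[:,0]>C[:,2]+50)&(C[:,0]>C[:,1]+30)&(P[:,1]<-300);B=P[blue];print(len(B))
if len(B):
    T=B[B[:,2]>np.percentile(B[:,2],95)-4];print(T.mean(0),T.min(0),T.max(0),B.min(0),B.max(0))
fl=(P[:,2]>168)&(P[:,2]<190)&(P[:,1]>-420)&(P[:,1]<-340)
if fl.any(): print("flap",fl.sum(),P[fl].min(0),P[fl].max(0))
# stand and pan from stored clouds
for n in("top","scene"):
    w=cloud(dict(np.load(n+"0.npz"))).reshape(-1,3)
    m=(abs(w[:,2]-85)<4)&(w[:,0]>400)&(w[:,0]<520)&(w[:,1]>-70)&(w[:,1]<60);S=w[m];c=np.median(S,0)
    for _ in range(5): c=S[np.hypot(*(S-c)[:,:2].T)<55].mean(0)
    S=S[np.hypot(*(S-c)[:,:2].T)<55]
    print("pan",c,S.min(0),S.max(0))
    s=(w[:,0]>250)&(w[:,0]<600)&(w[:,1]>60)&(w[:,1]<200)&(w[:,2]>100)
    for y in range(60,200,20):
        k=s&(w[:,1]>=y)&(w[:,1]<y+20)
        if k.any(): print(y,k.sum(),w[k].min(0).round(),w[k].max(0).round())
E
```

```text
t 2.15 q [-0.177, 0.266, 2.009, -0.879, 0.964, 0.408] ee [456.7, -268.7, 244.7] w 48.0 F [ 0.   0.2 -0.5]
rel [-0.1, 1.0, -1.2] [-0.0035, -0.0039, -0.0021]
5.551115123125783e-16
[-30.50982805 195.99703386 587.37367663 464.74494878 289.60880991] 12.20441933665586
grasp (array([-0.39188905,  0.49404821,  2.07489993, -1.21887898,  0.69269398,
        0.65783795]), np.float64(1.7926671022466074e-12))
-100 197 [ 0.33  0.39  1.98 -0.64  1.23  0.87] 0.0
-100 250 [ 0.33  0.33  1.93 -0.62  1.32  0.8 ] 0.0
-90 197 [ 0.35  0.36  2.04 -0.72  1.15  0.8 ] 0.0
-90 250 [ 0.35  0.29  1.99 -0.69  1.24  0.71] 0.0
-75 197 [ 0.37  0.3   2.13 -0.86  1.01  0.7 ] 0.0
-75 250 [ 0.37  0.23  2.08 -0.8   1.09  0.59] 0.0
-60 197 [ 0.37  0.24  2.22 -1.    0.85  0.6 ] 0.0
-60 250 [ 0.37  0.16  2.17 -0.91  0.93  0.46] 0.0
-45 197 [ 0.34  0.18  2.31 -1.17  0.68  0.51] 0.0
-45 250 [ 0.34  0.09  2.25 -1.02  0.75  0.31] 0.0
-30 197 [ 0.26  0.13  2.37 -1.31  0.48  0.37] 0.019
-30 250 [ 0.26  0.03  2.31 -1.11  0.53  0.12] 0.0
-15 197 [ 0.12  0.09  2.39 -1.31  0.24  0.05] 0.057
-15 250 [ 0.14 -0.01  2.36 -1.09  0.29 -0.19
[... 675 characters left out ...]
. 100.] [540.  77. 253.]
80 256 [415.  84. 101.] [517. 100. 222.]
100 1140 [399. 100. 100.] [516. 120. 269.]
120 160 [485. 120. 213.] [517. 140. 222.]
140 1271 [392. 140. 100.] [518. 160. 264.]
160 495 [431. 160. 151.] [517. 180. 272.]
180 897 [399. 180. 100.] [517. 200. 273.]
pan [449.42747291 -11.33963416  85.08734229] [403.47552979 -59.5621086   81.24826643] [500.40729289  35.59562349  88.44952516]
60 1691 [388.  71. 100.] [541.  80. 253.]
80 117 [485.  80. 214.] [518. 100. 221.]
100 1511 [400. 100. 100.] [518. 120. 268.]
120 435 [437. 120. 159.] [516. 140. 268.]
140 1198 [393. 141. 100.] [518. 160. 262.]
160 935 [410. 160. 114.] [518. 180. 272.]
180 2189 [397. 180. 100.] [519. 200. 273.]
```

View pics/w1.png

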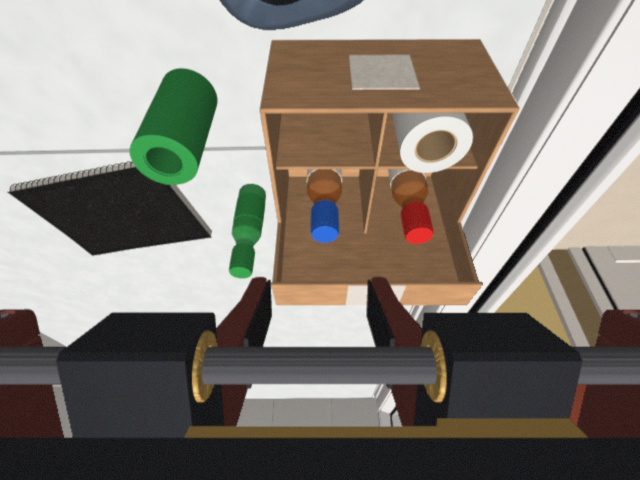

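Wrist view: blue cap at (325,222), red cap at (417,222), roll at (436,145), and the fingers are clear of everything. The stand seems to have a panel near y=70, which matters for choosing the tilt at placing, so I'll check it.

```bash
python3 - <<'E'
from h import *
for n in("top","scene"):
    w=cloud(dict(np.load(n+"0.npz"))).reshape(-1,3)
    for z in range(0,280,20):
        k=(w[:,0]>300)&(w[:,0]<600)&(w[:,1]>50)&(w[:,1]<98)&(w[:,2]>=z)&(w[:,2]<z+20)
        if k.any(): print(n,z,k.sum(),w[k].min(0).round(),w[k].max(0).round())
p=np.load("scene0.npz")["frame"];t=np.load("top0.npz")["frame"]
cv2.imwrite("pics/s.png",np.hstack([cv2.resize(p[180:480,100:400],(400,400)),cv2.resize(t[120:320,10:210],(400,400))]))
E
```

```text
top 0 1014 [300.  50.   0.] [600.  98.  20.]
top 20 192 [332.  71.  20.] [459.  76.  40.]
top 40 219 [345.  52.  40.] [470.  76.  60.]
top 60 237 [362.  50.  60.] [500.  76.  80.]
top 80 280 [374.  71.  80.] [483.  98. 100.]
top 100 203 [388.  71. 100.] [489.  76. 120.]
top 120 204 [403.  70. 120.] [498.  77. 140.]
top 140 200 [416.  71. 140.] [506.  98. 160.]
top 160 207 [431.  71. 160.] [513.  97. 180.]
top 180 198 [444.  71. 180.] [522.  77. 200.]
top 200 307 [458.  71. 200.] [529.  98. 220.]
top 220 199 [473.  71. 220.] [536.  97. 240.]
top 240 151 [485.  71. 240.] [540.  76. 253.]
scene 0 1613 [300.  50.   0.] [594.  98.  20.]
scene 20 392 [332.  56.  20.] [502.  78.  40.]
scene 40 283 [345.  56.  40.] [502.  78.  60.]
scene 60 206 [362.  71.  60.] [437.  79.  80.]
scene 80 361 [375.  72.  80.] [443.  98. 100.]
scene 100 248 [388.  71. 100.] [450.  79. 120.]
scene 120 226 [402.  72. 120.] [460.  79. 140.]
scene 140 204 [415.  73. 140.] [466.  79. 160.]
scene 160 184 [431.  72. 160.] [474.  80. 180.]
scene 180 166 [444.  73. 180.] [490.  79. 200.]
scene 200 287 [458.  72. 200.] [518.  98. 220.]
scene 220 289 [473.  73. 220.] [540.  97. 240.]
scene 240 193 [486.  72. 240.] [541.  79. 253.]
```

View pics/s.png

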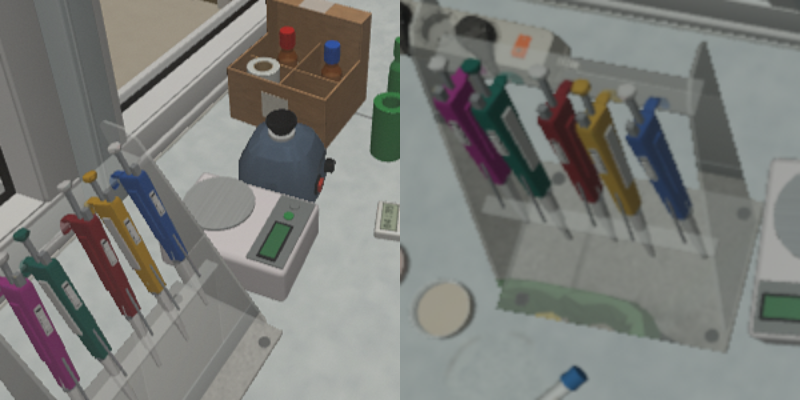

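```bash
python3 - <<'E'
from h import *
from kin import *
o=ctrl.get_obs();L=np.load("L.npy")
D.append((list(o["qpos"]),list(o["ee_pos"])))
p=get_image("wrist");R0=R.from_rotvec(o["orientation"]).as_matrix()
print("cam in tool",R0.T@(p["pose"][:3,3]-o["ee_pos"]),(R0.T@p["pose"][:3,:3]).round(2).tolist())
T=tool(TH,32)
for g in([459,-365,118],[459,-343,118],[459,-343,240]):print(ik(L,np.array(g)+18.7*T[:,2],T,o["qpos"]))
T=tool(-90,32);print("place",ik(L,np.array([450,-16,200])+18.7*T[:,2],T,o["qpos"]))
rel([459,-365+90*np.sin(np.radians(32)),118+90*np.cos(np.radians(32))],tool(TH,32))
E
```

```text
cam in tool [  70.60207466    1.23707466 -162.32818144] [[-0.0, -0.97, -0.26], [1.0, -0.0, 0.0], [-0.0, -0.26, 0.97]]
(array([-0.44680554,  0.46819468,  2.03212543, -0.96776882,  0.62660391,
        0.3770048 ]), np.float64(7.289145561528663e-12))
(array([-0.40738749,  0.45784377,  2.05230883, -0.96520473,  0.64029559,
        0.4131573 ]), np.float64(1.0703110963839096e-09))
(array([-0.40738749,  0.29305747,  1.94769575, -0.73694391,  0.81964662,
        0.10910997]), np.float64(2.7401315732666087e-11))
place (array([ 0.27622002,  0.29291384,  2.06323336, -0.62821551,  1.0501554 ,
        0.66931459]), np.float64(1.1368683772161603e-15))
t 2.25 q [-0.18, 0.265, 2.009, -0.879, 0.965, 0.407] ee [455.9, -270.1, 245.3] w 48.4 F [-0.  -0.6  0.2]
rel [-1.0, 4.7, 87.8] [-0.0045, 0.1359, -0.0055]
```

>>> servo_tool(
  deltas=[
    [[0,1,30],[0,0.07,0]],
    [[-1,3,60],[-0.004,0.136,-0.005]],
    [[-1,4.7,87.8],[-0.0045,0.136,-0.0055]],
    [[-1,4.7,87.8],[-0.0045,0.136,-0.0055]],
    [[-1,4.7,87.8],[-0.0045,0.136,-0.0055]],
  ],
)

```text
t: 2.67
ee_pos: [457.3, -328.4, 177.9]
orientation: [1.933, 1.884, -0.556]
ft_force: [-0.1, -0.4, 0.3]
width: 48.4
grasp_force: 0.0
```

```bash
python3 - <<'E'
from h import *
rel([459,-365,118],tool(TH,32))
p=get_image("wrist");cv2.imwrite("pics/w2.png",p["frame"])
w=cloud(p);P=w.reshape(-1,3);C=p["frame"].reshape(-1,3).astype(int)
blue=(C[:,0]>80)&(C[:,0]>C[:,2]+50)&(C[:,0]>C[:,1]+30)&(P[:,1]<-300);B=P[blue]
T=B[B[:,2]>np.percentile(B[:,2],95)-3];print(len(B),T.mean(0),T.min(0),T.max(0))
E
```

```text
t 2.67 q [-0.366, 0.367, 1.989, -0.81, 0.762, 0.254] ee [457.3, -328.4, 177.9] w 48.4 F [-0.1 -0.4  0.3]
rel [0.7, 2.8, 88.9] [-0.0035, -0.0001, -0.0019]
1848 [ 460.91680832 -364.41500475  129.51571298] [ 448.40751256 -378.98321998  127.22326756] [ 473.58467154 -352.88459136  131.02800286]
```

View pics/w2.png

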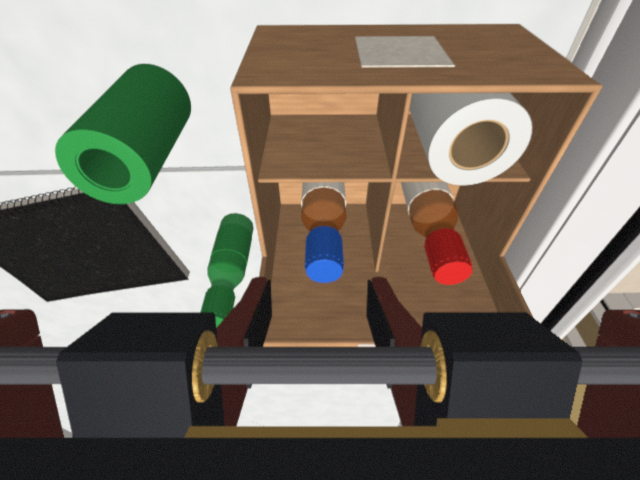

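Blue cap at (324,253), midway between the fingers (about 320). The red cap, roll and walls are clear. Now the approach, in two calls.

>>> servo_tool(
  deltas=[
    [[0,1,15],[-0.003,0,-0.002]],
    [[0.5,2,30],[-0.003,0,-0.002]],
    [[0.7,3.5,45],[-0.003,0,-0.002]],
    [[0.7,3.5,60],[-0.003,0,-0.002]],
    [[0.7,3.5,60],[-0.003,0,-0.002]],
  ],
)

```text
t: 3.13
ee_pos: [461.6, -358.1, 126.6]
orientation: [1.924, 1.889, -0.552]
ft_force: [-1.2, -0.3, 0.0]
width: 48.5
grasp_force: 0.0
```

```bash
python3 - <<'E'
from h import *
rel([460,-365,118],tool(TH,32))
E
```

```text
t 3.13 q [-0.419, 0.473, 1.983, -0.914, 0.664, 0.333] ee [461.6, -358.1, 126.6] w 48.5 F [-1.2 -0.3  0. ]
rel [-1.3, -1.6, 29.7] [0.0024, 0.0002, 0.0036]
```

>>> servo_tool(
  deltas=[
    [[0,-1,10],[0.002,0,0.002]],
    [[-1,-1.5,20],[0.002,0,0.003]],
    [[-1.3,-1.6,28],[0.002,0,0.003]],
    [[-1.3,-1.6,29.7],[0.002,0,0.003]],
    [[-1.3,-1.6,29.7],[0.002,0,0.003]],
  ],
)

```text
t: 3.55
ee_pos: [459.9, -375.1, 102.2]
orientation: [1.928, 1.886, -0.553]
ft_force: [0.1, 0.4, 0.8]
width: 48.0
grasp_force: 0.0
```

>>> servo_tool(
  deltas=[
    [[0,0,0],[0,0,0]],
    [[0,0,0],[0,0,0]],
    [[0,0,0],[0,0,0]],
    [[0,0,0],[0,0,0]],
    [[0,0,0],[0,0,0]],
  ],
  grip=1,
)

```text
t: 3.97
ee_pos: [460.4, -374.9, 102.9]
orientation: [1.927, 1.886, -0.552]
ft_force: [0.1, -0.5, 0.5]
width: 25.4
grasp_force: 30.0
```

```bash
python3 - <<'E'
from h import *
rel([460,-365,118],tool(TH,32));print(ctrl.get_obs()["grasp_force"])
p=get_image("wrist");cv2.imwrite("pics/w3.png",p["frame"])
E
```

```text
t 3.97 q [-0.45, 0.523, 1.978, -0.971, 0.623, 0.377] ee [460.4, -374.9, 102.9] w 25.4 F [ 0.1 -0.5  0.5]
rel [0.3, -0.6, 0.6] [0.0019, 0.0006, 0.0004]
29.976708772592247
```

View pics/w3.png

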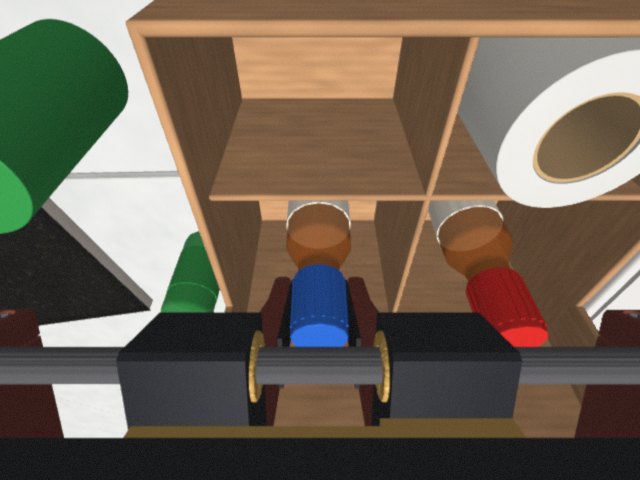

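Grip is firm: width 25.4, 30 N, cap at (320,300) between the pads. Next: up 2 mm, forward 21 mm, then straight up.

>>> servo_tool(
  deltas=[
    [[-1,0,-1.7],[0,0,0]],
    [[5,0,-5.5],[0,0,0]],
    [[11,0,-9],[0,0,0]],
    [[16.7,0,-12.8],[0,0,0]],
    [[16.7,0,-12.8],[0,0,0]],
  ],
)

```text
t: 4.43
ee_pos: [460.6, -352.5, 104.3]
orientation: [1.927, 1.888, -0.552]
ft_force: [0.3, 0.4, -2.5]
width: 25.2
grasp_force: 30.0
```

>>> servo_tool(
  deltas=[
    [[-5,0,-8],[0,0,0]],
    [[-13,0,-21],[0,0,0]],
    [[-21,0,-34],[0,0,0]],
    [[-29,0,-46.5],[0,0,0]],
    [[-37,0,-59],[0,0,0]],
  ],
)

```text
t: 4.85
ee_pos: [460.5, -353.7, 174.8]
orientation: [1.927, 1.887, -0.552]
ft_force: [0.7, -0.5, -2.0]
width: 25.3
grasp_force: 30.0
```

>>> servo_tool(
  deltas=[
    [[-8,0,-13],[0,0,0]],
    [[-17,0,-27],[0,0,0]],
    [[-26,0,-42],[0,0,0]],
    [[-35,0,-56],[0,0,0]],
    [[-44,0,-70],[0,0,0]],
  ],
)

```text
t: 5.27
ee_pos: [460.3, -353.8, 257.6]
orientation: [1.927, 1.887, -0.552]
ft_force: [0.5, -0.5, -2.1]
width: 25.4
grasp_force: 30.0
```

```bash
python3 - <<'E'
from h import *
from kin import *
o=ctrl.get_obs();print(o["grasp_force"])
rel([455,-200,265],tool(-90,32))
p=get_image("scene");cv2.imwrite("pics/s2.png",cv2.resize(p["frame"][100:400,150:550],(800,600)))
E
```

```text
29.974027255084366
t 5.27 q [-0.412, 0.258, 1.91, -0.695, 0.871, 0.04] ee [460.3, -353.8, 257.6] w 25.4 F [ 0.5 -0.5 -2.1]
rel [126.4, -8.3, -69.0] [-0.0107, 0.0, -0.0182]
```

View pics/s2.png

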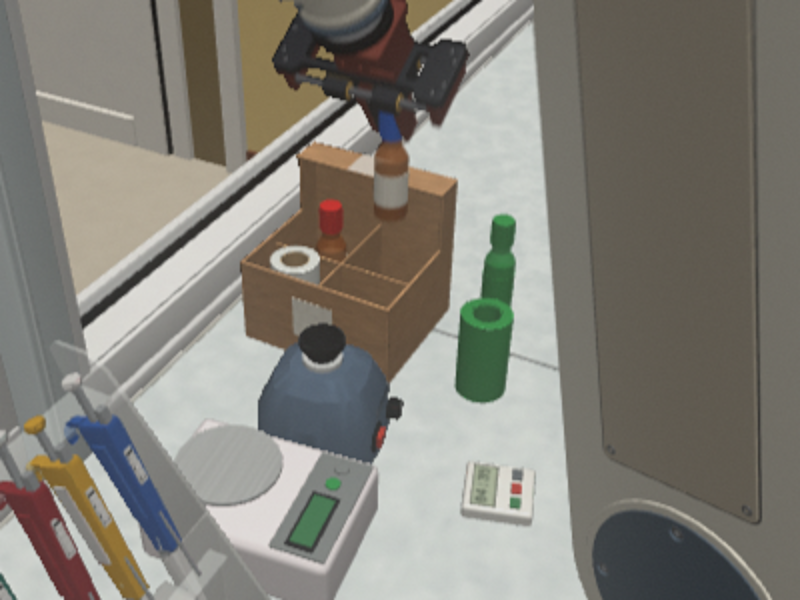

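Red bottle and roll still stand, and the blue bottle hangs upright above the carton. Next I'll raise it and carry it over the mixer to above the pan.

```bash
python3 - <<'E'
from h import *
rel([452,-190,320],tool(-90,32))
rel([450,-15,320],tool(-90,32))
E
```

```text
t 5.32 q [-0.412, 0.254, 1.907, -0.695, 0.872, 0.039] ee [461.9, -354.7, 261.0] w 25.3 F [1.2 0.4 1.4]
rel [107.9, -12.9, -118.8] [-0.0069, 0.0026, -0.0201]
t 5.32 q [-0.412, 0.254, 1.907, -0.695, 0.872, 0.039] ee [461.9, -354.7, 261.0] w 25.3 F [1.2 0.4 1.4]
rel [256.0, -18.5, -211.8] [-0.0069, 0.0026, -0.0201]
```

>>> servo_tool(
  deltas=[
    [[5,-2,-27],[-0.001,0,-0.004]],
    [[20,-5,-54],[-0.003,0,-0.008]],
    [[45,-8,-77],[-0.005,0,-0.012]],
    [[75,-10,-98],[-0.006,0.001,-0.016]],
    [[106,-12.5,-117],[-0.007,0.002,-0.02]],
  ],
)

```text
t: 5.73
ee_pos: [450.9, -200.8, 300.3]
orientation: [1.908, 1.906, -0.548]
ft_force: [1.1, -0.1, -1.5]
width: 25.4
grasp_force: 30.0
```

>>> servo_tool(
  deltas=[
    [[28,-1,-17.5],[0,0,0]],
    [[56,-2,-35],[0,0,0]],
    [[84,-3,-52],[0,0,0]],
    [[112,-4,-70],[0,0,0]],
    [[112,-4,-70],[0,0,0]],
  ],
)

```text
t: 6.15
ee_pos: [447.7, -65.7, 299.5]
orientation: [1.904, 1.912, -0.546]
ft_force: [0.2, -0.9, -0.7]
width: 25.0
grasp_force: 30.0
```

```bash
python3 - <<'E'
from h import *
o=ctrl.get_obs();print(o["grasp_force"])
rel([450,-15,300],tool(-90,32))
E
```

```text
29.99799646997417
t 6.15 q [0.189, 0.135, 1.955, -0.582, 1.229, 0.433] ee [447.7, -65.7, 299.5] w 25.0 F [ 0.2 -0.9 -0.7]
rel [42.7, 2.5, -8.4] [-0.0009, -0.0031, 0.0047]
```

>>> servo_tool(
  deltas=[
    [[14,1,-3],[0,-0.001,0.002]],
    [[28,2,-6],[0,-0.003,0.004]],
    [[42,2.5,-8.4],[-0.001,-0.003,0.005]],
    [[42.7,2.5,-8.4],[-0.001,-0.003,0.005]],
    [[42.7,2.5,-8.4],[-0.001,-0.003,0.005]],
  ],
)

```text
t: 6.57
ee_pos: [449.6, -29.3, 284.1]
orientation: [1.907, 1.902, -0.551]
ft_force: [-0.5, -0.0, -1.8]
width: 25.4
grasp_force: 30.0
```

```bash
python3 - <<'E'
from h import *
rel([450,-15,240],tool(-90,32))
p=get_image("scene");q=get_image("wrist")
cv2.imwrite("pics/s3.png",np.hstack([cv2.resize(p["frame"][150:450,150:450],(400,400)),cv2.resize(q["frame"],(400,400))]))
w=cloud(p).reshape(-1,3)
m=(w[:,0]>380)&(w[:,0]<520)&(w[:,1]>-60)&(w[:,1]<35)&(w[:,2]>140)&(w[:,2]<260)
for z in range(140,260,15):
    S=w[m&(w[:,2]>=z)&(w[:,2]<z+15)]
    if len(S): print(z,len(S),S.min(0).round(),S.max(0).round())
E
```

```text
t 6.57 q [0.266, 0.175, 1.948, -0.572, 1.242, 0.52] ee [449.6, -29.3, 284.1] w 25.4 F [-0.5 -0.  -1.8]
rel [35.6, 0.5, 48.4] [-0.0029, 0.0021, -0.0019]
185 129 [431. -30. 185.] [463.  -1. 200.]
200 155 [430. -30. 200.] [462.  -1. 215.]
215 172 [430. -28. 215.] [462.  -1. 230.]
230 180 [430. -32. 230.] [464.  -0. 245.]
245 202 [430. -36. 245.] [464.  -1. 260.]
```

View pics/s3.png

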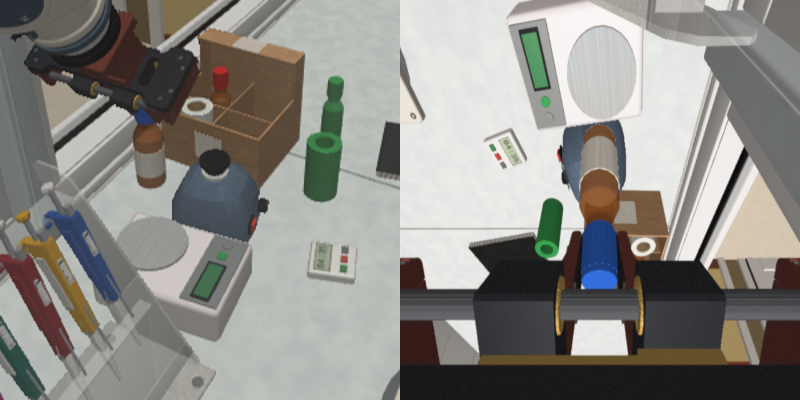

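Bottle hangs upright over the pan, with its axis at about (448,−18) against pan centre (450,−12). The stand's panel looks clear. Lowering.

>>> servo_tool(
  deltas=[
    [[11,1,17],[0,0,0]],
    [[23,1,34],[0,0,0]],
    [[34,1,50],[0,0,0]],
    [[42,1,63],[0,0,0]],
    [[42,1,63],[0,0,0]],
  ],
)

```text
t: 7.08
ee_pos: [449.3, -28.3, 207.0]
orientation: [1.91, 1.902, -0.554]
ft_force: [-0.5, -0.8, -1.9]
width: 25.3
grasp_force: 30.0
```

```bash
python3 - <<'E'
from h import *
rel([450,-17,200.5-1.7],tool(-90,32))
p=get_image("scene");w=cloud(p).reshape(-1,3)
m=(w[:,0]>380)&(w[:,0]<520)&(w[:,1]>-60)&(w[:,1]<35)&(w[:,2]>92)&(w[:,2]<200)
for z in range(92,180,12):
    S=w[m&(w[:,2]>=z)&(w[:,2]<z+12)]
    if len(S): print(z,len(S),S.min(0).round(),S.max(0).round())
E
```

```text
t 7.08 q [0.268, 0.294, 2.011, -0.612, 1.096, 0.631] ee [449.3, -28.3, 207.0] w 25.3 F [-0.5 -0.8 -1.9]
rel [14.0, 0.8, 19.6] [-0.0065, 0.0023, -0.0024]
104 49 [430. -28. 109.] [458.  -0. 116.]
116 98 [430. -25. 116.] [463.  -1. 128.]
128 114 [430. -26. 128.] [463.   0. 140.]
140 117 [429. -30. 140.] [460.   1. 152.]
152 127 [430. -30. 152.] [462.   0. 164.]
164 117 [429. -29. 164.] [461.   0. 176.]
176 163 [431. -31. 176.] [463.  -1. 188.]
```

>>> servo_tool(
  deltas=[
    [[3.5,0,5],[0,0,0]],
    [[7,0,10],[0,0,0]],
    [[9.5,0,14.3],[0,0,0]],
    [[10,0,15.3],[0,0,0]],
    [[10,0,15.3],[0,0,0]],
  ],
)

```text
t: 7.55
ee_pos: [450.8, -26.9, 190.6]
orientation: [1.909, 1.901, -0.549]
ft_force: [0.2, 0.6, -0.8]
width: 25.3
grasp_force: 30.0
```

>>> servo_tool(
  deltas=[
    [[0.5,0,0.9],[0,0,0]],
    [[1.1,0,1.7],[0,0,0]],
    [[1.6,0,2.5],[0,0,0]],
    [[2.1,0,3.4],[0,0,0]],
    [[2.1,0,3.4],[0,0,0]],
  ],
)

```text
t: 7.97
ee_pos: [450.8, -26.9, 186.6]
orientation: [1.909, 1.901, -0.549]
ft_force: [0.7, -0.3, -0.8]
width: 25.1
grasp_force: 30.0
```

Expected contact is at about TCP z = 183, so I'll take 1 mm steps and watch the force.

>>> servo_tool(
  deltas=[
    [[0.5,0,0.8],[0,0,0]],
    [[1.1,0,1.7],[0,0,0]],
    [[1.1,0,1.7],[0,0,0]],
    [[1.1,0,1.7],[0,0,0]],
  ],
)

```text
t: 8.3
ee_pos: [450.8, -26.9, 184.7]
orientation: [1.909, 1.901, -0.549]
ft_force: [0.2, 0.4, -1.1]
width: 25.8
grasp_force: 30.0
```

>>> servo_tool(
  deltas=[
    [[0.3,0,0.4],[0,0,0]],
    [[0.5,0,0.8],[0,0,0]],
    [[0.5,0,0.8],[0,0,0]],
  ],
)

```text
t: 8.55
ee_pos: [450.8, -26.9, 183.7]
orientation: [1.909, 1.901, -0.549]
ft_force: [0.3, 0.2, -1.6]
width: 25.3
grasp_force: 30.0
```

>>> servo_tool(
  deltas=[
    [[0.3,0,0.4],[0,0,0]],
    [[0.4,0,0.6],[0,0,0]],
    [[0.4,0,0.6],[0,0,0]],
  ],
)

```text
t: 8.8
ee_pos: [450.8, -26.9, 183.0]
orientation: [1.909, 1.901, -0.549]
ft_force: [-0.2, 0.0, -1.2]
width: 25.5
grasp_force: 30.0
```

>>> servo_tool(
  deltas=[
    [[0.1,0,0.2],[0,0,0]],
    [[0.3,0,0.5],[0,0,0]],
    [[0.3,0,0.5],[0,0,0]],
  ],
)

```text
t: 9.05
ee_pos: [451.0, -27.0, 182.9]
orientation: [1.909, 1.9, -0.549]
ft_force: [-0.8, 0.8, 4.3]
width: 25.2
grasp_force: 30.0
```

Contact at z = 182.9: vertical force went from −1.2 to +4.3 N. Releasing.

>>> servo_tool(
  deltas=[
    [[0,0,0],[0,0,0]],
    [[0,0,0],[0,0,0]],
    [[0,0,0],[0,0,0]],
    [[0,0,0],[0,0,0]],
    [[0,0,0],[0,0,0]],
  ],
  grip=-0.2,
)

```text
t: 9.47
ee_pos: [450.8, -26.9, 182.4]
orientation: [1.909, 1.901, -0.549]
ft_force: [0.2, -0.3, 0.6]
width: 51.9
grasp_force: 0.0
```

```bash
python3 - <<'E'
from h import *
rel([450,-17,200],tool(-90,32))
p=get_image("scene");q=get_image("wrist")
cv2.imwrite("pics/s4.png",np.hstack([cv2.resize(p["frame"][150:450,150:450],(400,400)),cv2.resize(q["frame"],(400,400))]))
E
```

```text
t 9.47 q [0.27, 0.336, 2.025, -0.632, 1.046, 0.672] ee [450.8, -26.9, 182.4] w 51.9 F [ 0.2 -0.3  0.6]
rel [-0.9, -0.8, -1.5] [-0.0025, 0.0014, -0.0037]
```

View pics/s4.png

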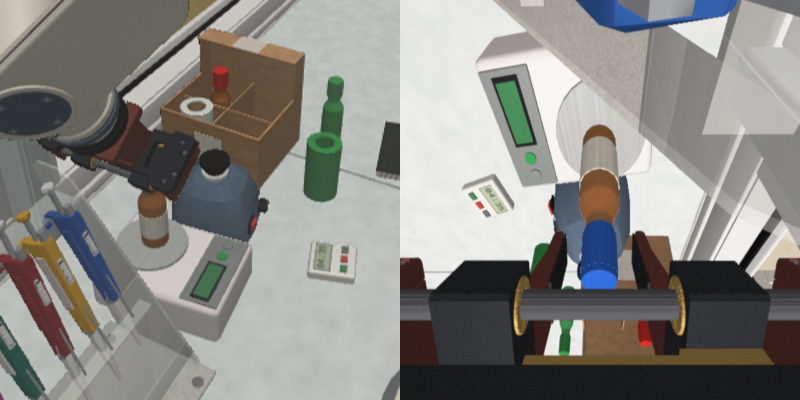

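Bottle stands upright on the pan and the fingers are clear of the cap on both sides. Withdrawing straight up.

>>> servo_tool(
  deltas=[
    [[-5,0,-10],[0,0,0]],
    [[-16,0,-26],[0,0,0]],
    [[-27,0,-43],[0,0,0]],
    [[-38,0,-61],[0,0,0]],
    [[-53,0,-85],[0,0,0]],
  ],
)

```text
t: 9.98
ee_pos: [450.0, -26.7, 283.5]
orientation: [1.909, 1.902, -0.551]
ft_force: [0.8, -0.6, -0.7]
width: 52.6
grasp_force: 0.0
```

>>> servo_tool(
  deltas=[
    [[-12,0,-20],[0,0,0]],
    [[-25,0,-40],[0,0,0]],
    [[-25,0,-40],[0,0,0]],
    [[-25,0,-40],[0,0,0]],
    [[-25,0,-40],[0,0,0]],
  ],
)

```text
t: 10.4
ee_pos: [450.4, -26.6, 329.5]
orientation: [1.909, 1.901, -0.549]
ft_force: [-0.1, 0.2, 0.1]
width: 52.3
grasp_force: 0.0
```

```bash
python3 - <<'E'
from h import *
rel([450,-17,200],tool(-90,32))
p=get_image("scene");w=cloud(p).reshape(-1,3)
m=(w[:,0]>380)&(w[:,0]<520)&(w[:,1]>-65)&(w[:,1]<40)&(w[:,2]>92)&(w[:,2]<230)
for z in range(92,230,12):
    S=w[m&(w[:,2]>=z)&(w[:,2]<z+12)]
    if len(S): print(z,len(S),S.min(0).round(),S.max(0).round())
C=p["frame"].reshape(-1,3).astype(int)
red=(C[:,2]>110)&(C[:,2]>C[:,1]+80)&(C[:,2]>C[:,0]+60)&(w[:,0]>500)&(w[:,1]<-320);B=w[red];T=B[B[:,2]>np.percentile(B[:,2],95)-4];print("red",T.mean(0))
E
```

```text
t 10.4 q [0.271, 0.121, 1.897, -0.553, 1.333, 0.467] ee [450.4, -26.6, 329.5] w 52.3 F [-0.1  0.2  0.1]
rel [76.9, -0.3, 123.4] [-0.0029, 0.0011, -0.0036]
92 94 [432. -27.  92.] [463.   1. 104.]
104 108 [431. -28. 104.] [463.   1. 116.]
116 106 [431. -25. 116.] [465.   2. 128.]
128 119 [432. -28. 128.] [462.   2. 140.]
140 114 [432. -25. 140.] [464.   3. 152.]
152 162 [432. -30. 152.] [464.   1. 164.]
164 99 [437. -27. 164.] [460.  -3. 176.]
176 71 [436. -25. 176.] [460.  -4. 188.]
188 98 [436. -25. 188.] [460.  -3. 200.]
200 196 [436. -30. 200.] [462.  -3. 212.]
212 2 [448. -21. 212.] [457.  -9. 212.]
red [ 546.44231628 -368.20913186  130.40165166]
```

Bottle stands upright on the pan at about (449,−16), top at 210 mm. Red is unmoved, and the arm is clear.

```bash
python3 -c "
from h import *
print(close_job())"
```

```text
the job is handed in; nothing more can be done
None
```

The blue-capped bottle is standing upright on the balance pan, about 5 mm from its centre, released and with the arm clear. The red bottle measured unmoved and the roll still stood in the last picture. The job is handed in, but no verdict came back.

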